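Put the samples away by kind

ROBOT

A 6-joint arm with a two-finger parallel gripper is mounted at the origin on a cart in front of the work surface, level with it; the furniture and walls round the work are solid. World frame = base frame: x ahead of the robot, y to its left, z up, the work surface at z = 0. Lengths are in m, angles in rad, forces in N, time in s.
With the tool pointing down it reaches from about 0.3 to 0.75 m from the base axis. Payload 8.5 kg.
Tool frame: the origin (TCP) lies where the fingers leave the gripper's body, on its centre line; the fingertips stand tips_ahead ahead of it and the grasp point (between the pads) lies 45 mm ahead of it (tips_ahead is the distance from the TCP to the fingertips, in m); z points along the fingers, y is the line along which they close (so a half turn about z gives the same grasp; the last joint's range is limited). The gripper opens to 88 mm and grips with 3 to 60 N. Pads are 18 mm wide; open, the fingers measure 123 mm over their backs; the gripper's body (75 mm by 187 mm) begins 45 mm behind the grasp point.
Start: joints at [0.893, 0.381, 1.297, -0, 1.464, -0.215], TCP at [0.246, 0.492, 0.303] pointing down, gripper open.
Joint ranges: [-3.11, 3.11], [-0.89, 2.33], [0.22, 2.48], [-1.42, 4.56], [0.17, 2.85], [-2.88, 2.88]. Speed limits (rad/s): [2.39, 2.39, 3.14, 3.14, 3.14, 3.14].

INTERFACE

Orientations are given as a unit quaternion [w, x, y, z].
In Python, from plant import read_state, get_image, camera_params, close_job, tips_ahead gives the robot as it stands. The module is installed in compiled form; this text tells all that it offers.
- The arm moves only by the shell command python3 -m jog 'ROWS' [FORCE]. ROWS is JSON, a list of rows, each a list of 7 numbers: the shift along the tool's x, y, z in mm, then the turn, a rotation vector about the tool's x, y, z in rad, then the finger opening in mm, from 0 to 88.1. A call has 1 to 12 rows; each row is the pose to reach, as a shift and turn from the pose commanded when the call began, along the tool's axes at that moment; what a row does not reach only later rows make up. A row lasts 1/12 s, in which the tool goes at most 41.7 mm and 7.16 degrees, less where a joint would pass 70% of its speed; a pose out of reach is approached as far as the arm can. A call with a gripper value outside its range is refused whole. The fingers move at their own pace and stop on an object; FORCE is the grip in N (left out, the last holds). Time passes only in rows, so rows that repeat a pose let the fingers close. It gives the time, the measured TCP pose, the force, the opening and the grip force at its end, in the units of the state.
- read_state(): the state, without advancing time (a new reading comes with each control period).
- get_image(name): name is "scene" or "top"; returns (picture, depth): 400x640x3 uint8, red, green, blue; 400x640 float32, m along the optical axis (not along the pixel's ray), 0 where there is no reading.
- camera_params(name): a dict with "fx", "fy", "cx", "cy" (pixels), "distortion" ([k1, k2, p1, p2, k3] as OpenCV has them; the pictures are not rectified), "rvec" (rotation vector, rad) and "tvec" (3), from world to camera coordinates, as OpenCV has them. Camera axes: x right, y down, z forward; pixel columns grow to the right and rows downward; lengths in m; the calibration is good to about 2 mm. A picture is of the moment at which its call begins. camera_params takes no time and is no camera call.
- close_job(): hands the job in; it is judged then, once.
The state is a dict: "t": time; "joint_positions": joint angles; "joint_vel": joint speeds; "joint_torque": joint torques, N m; "eef_pos": TCP position; "eef_rot": TCP orientation; "force": force on the tool from outside, world axes, zero at the start; "ft_torque": the same for the moment, N m; "gripper_width": finger opening in m; "gripper_force": force on a finger pad.
Only numpy, scipy, OpenCV 4.12 (cv2) and the standard library are available. Lean on these libraries where they do the work, as an engineer would, in place of code of your own. Each camera call takes 0.05 s, during which the arm holds its last target. There are 200 camera calls.

TASK

Clear the samples standing between you and the three grey trays into the trays where each kind belongs: stand one jar in each bay of the large divided tray and one vial in each bay of the small divided tray, and lay the tan petri dish flat in the shallow undivided tray. Which jar or vial goes in which bay of its tray does not matter. Keep all five upright the whole time, and leave the cover-slip box and the timer standing where they are.

Things in the scene. Friction and masses are not known exactly. Their poses are not given: they have to be found in the camera images.
- jar_a_mid (a point): glass sample jar with a broad white screw lid, 58 mm diameter, 67 mm tall, about 0.13 kg; the lid (56 mm diameter) is the top 19 mm. Origin at its centre, half-way up; z up along its axis. It is round, so yaw means nothing. Loose; stands upright at the start.
- jar_b_mid (a point): glass sample jar with a broad red screw lid, 58 mm diameter, 67 mm tall, about 0.13 kg; the lid (56 mm diameter) is the top 19 mm. Origin at its centre, half-way up; z up along its axis. It is round, so yaw means nothing. Loose; stands upright at the start.
- vial_a_mid (a point): slim sample vial with a white screw cap, 29 mm diameter, 62 mm tall, about 0.03 kg. Origin at its centre, half-way up; z up along its axis. It is round, so yaw means nothing. Loose; stands upright at the start.
- vial_b_mid (a point): slim sample vial with a lime-green screw cap, 29 mm diameter, 66 mm tall, about 0.03 kg. Origin at its centre, half-way up; z up along its axis. It is round, so yaw means nothing. Loose; stands upright at the start.
- dish_mid (a point): flat round petri dish with its tan medium, 54 mm diameter, 13 mm tall, about 0.02 kg. Origin at its centre, half-way up; z up along its axis. It is round, so yaw means nothing. Loose; stands upright at the start.
- jar_tray: the jar tray: the largest tray, 160 x 82 mm, 20 mm high, split by one cross wall into two bays, each 74 x 74 mm inside. Bay centres at x = +39 and -39 mm, y = 0. Fixed. Origin: centre of its underside, on the worktop; z up, x along its long side (roughly away from the robot). Grey plastic, floor and walls 4 mm thick; grip jars well above the wall tops.
- vial_tray: the vial tray: the smallest tray, 104 x 54 mm, 20 mm high, split by one cross wall into two bays, each 46 x 46 mm inside. Bay centres at x = +25 and -25 mm, y = 0. Fixed. Origin: centre of its underside, on the worktop; z up, x along its long side (roughly away from the robot). Grey plastic, floor and walls 4 mm thick; grip vials well above the wall tops.
- dish_tray: the dish tray: the shallow undivided tray, 138 x 92 mm, 14 mm high, 130 x 84 mm inside; along its long side (x) there is room for fingers on both sides of the dish. Fixed. Origin: centre of its underside, on the worktop; z up, x along its long side (roughly away from the robot). Grey plastic, floor and walls 4 mm thick; wall tops 14 mm up.
- slip_box_mid (a point): bystander: upright box of cover slips, 44 (its x) x 52 (its y) x 62 mm tall; white and green faces. Loose; origin at its centre, half-way up. Not to be shifted.
- timer_mid (a point): bystander: white bench timer standing on edge, 20 (its x) x 66 (its y) x 53 mm tall. Loose; origin at its centre, half-way up. Not to be shifted.

How it is judged:
By the outcome, as a careful person would: the job done as asked, in the order asked, and still so for the second after the job is handed in, with the robot touching nothing.
It also fails if it takes over 112 s, if anything falls off the work surface, if the arm or the gripper's body presses on something with over 40 N, if the wrist force passes 120 N, or if a joint passes its speed limit or range.

## Working session

There is one attempt and no reset: what is moved stays moved. The work goes in short steps, Python scripts to look and compute and a shell command to move; the robot and the scene stay as the last step left them, time stands still between calls to the robot, and variables do not carry over. Pictures are saved under pics/ and viewed, at most 14 in all, crops included, and the job is handed in when it is done.

```bash
mkdir -p pics; python3 - <<'E'
from plant import *
import cv2
s=read_state();print(s,tips_ahead)
for n in("scene","top"):
    p,d=get_image(n);cv2.imwrite(f"pics/{n}0.png",p[:,:,::-1]);print(camera_params(n))
    import numpy as np;np.savez(f"{n}0.npz",p=p,d=d)
E
```

```text
{'t': 0.0, 'joint_positions': array([ 8.92692962e-01,  3.81201844e-01,  1.29826899e+00, -2.07328416e-06,
        1.46360188e+00, -2.15312379e-01]), 'joint_vel': array([-0.00143933,  0.00057102, -0.00121081,  0.00101294, -0.00059905,
        0.00257234]), 'joint_torque': array([-1.29669897e-03, -4.37921548e+01, -2.24558347e+01,  7.12545239e-02,
        3.52373952e-02, -1.03066734e-04]), 'eef_pos': array([0.24543032, 0.49198703, 0.30213179]), 'eef_rot': array([-3.18761986e-04,  2.29335874e-01,  9.73347065e-01, -6.67857916e-04]), 'force': array([ 0.16300708, -0.51875145, -0.32097599]), 'ft_torque': array([ 0.04456162, -0.00329253, -0.04522091]), 'gripper_force': 0.0, 'gripper_width': 0.08804848481289627} 0.064
{'fx': 483.09026410201363, 'fy': 483.09026410201363, 'cx': 316.1660415130331, 'cy': 194.05879542801836, 'distortion': array([-0.12364778,  0.        ,  0.        ,  0.        ,  0.        ]), 'rvec': array([ 2.38534245, -0.62394122,  0.19947934]), 'tvec': array([-0.39902752,  0.30548829,  0.77398473])}
{'fx': 370.046083645497, 'fy': 370.046083645497, 'cx': 322.4997744756362, 'cy': 198.5936775942341, 'distortion': array([-0.06575676,  0.        ,  0.        ,  0.        ,  0.        ]), 'rvec': array([ 2.15429846, -2.12882024,  0.20393021]), 'tvec': array([0.07276983, 0.52203092, 0.82795809])}
```

View pics/top0.png

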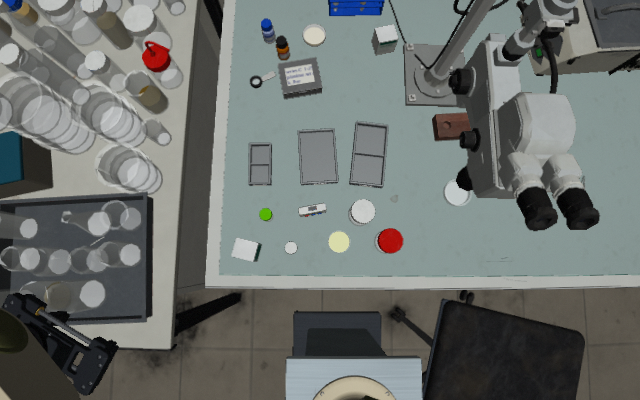

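View pics/scene0.png

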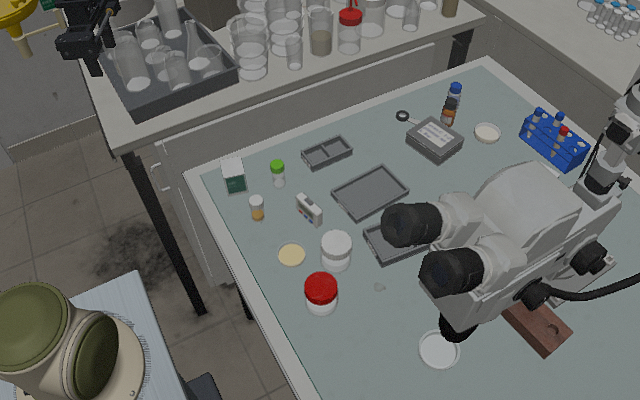

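The top view shows the green vial at (266,214), white vial (291,248), dish (339,242), white jar (363,212), red jar (390,241), timer (312,210) and box (246,250). The trays are at (260,164) vial, (318,156) dish and (369,154) jar. The scene view agrees, with the microscope head to the right of the jar tray.

```bash
cat > h.py <<'E'
import numpy as np,cv2
from plant import *
def cast(n,px,z):
    c=camera_params(n);K=np.array([[c['fx'],0,c['cx']],[0,c['fy'],c['cy']],[0,0,1]])
    u=cv2.undistortPoints(np.float64(px).reshape(-1,1,2),K,c['distortion'])[:,0]
    R=cv2.Rodrigues(c['rvec'])[0];o=-R.T@c['tvec'];d=np.c_[u,np.ones(len(u))]@R
    return o+d*((np.asarray(z)-o[2])/d[:,2])[:,None]
def cloud(n,d):
    v,u=np.nonzero(d>0);c=camera_params(n);K=np.array([[c['fx'],0,c['cx']],[0,c['fy'],c['cy']],[0,0,1]])
    w=cv2.undistortPoints(np.float64(np.c_[u,v]).reshape(-1,1,2),K,c['distortion'])[:,0]
    P=(np.c_[w,np.ones(len(w))]*d[v,u][:,None]-c['tvec'])@cv2.Rodrigues(c['rvec'])[0]
    out=np.full(d.shape+(3,),np.nan);out[v,u]=P;return out
def blob(m,near):
    n,l,s,c=cv2.connectedComponentsWithStats(m.astype(np.uint8))
    i=1+np.argmin(np.hypot(*(c[1:]-near).T)+1e3*(s[1:,4]<30))
    cn=max(cv2.findContours((l==i).astype(np.uint8),0,1)[0],key=cv2.contourArea)
    return cn,c[i],s[i]
def masks(p):
    h,s,v=cv2.split(cv2.cvtColor(p,cv2.COLOR_RGB2HSV).astype(int))
    return dict(red=((h<8)|(h>172))&(s>150),green=(h>40)&(h<75)&(s>120)&(v>70),tan=(h>15)&(h<40)&(s>40)&(v>140),
      white=(s<20)&(v>185),grey=(s<25)&(v>60)&(v<150))
E
python3 - <<'E'
from h import *
f=np.load("top0.npz");p=f['p'];m=masks(p);C=cloud("top",f['d'])
for nm,k,c,z in [("jarA","white",(363,211),.067),("jarB","red",(390,240),.067),("vialA","white",(291,247),.062),("vialB","green",(266,214),.066),("dish","tan",(339,242),.013),("box","white",(244,250),.062),("timer","white",(312,210),.053)]:
    cn,ce,s=blob(m[k],c);w=cast("top",cn.reshape(-1,2),z)[:,:2].astype(np.float32);(q,r)=cv2.minEnclosingCircle(w)
    print(nm,ce.round(1),s[4],np.round(q,4),round(r,4), "rect",[np.round(a,3) for a in cv2.minAreaRect(w)], "depth z",np.nanmedian(C[int(ce[1]),int(ce[0])-1:int(ce[0])+2,2]).round(4))
for nm,c,z in [("vtray",(260,154),.02),("dtray",(318,156),.014),("jtray",(370,140),.02)]:
    g=cv2.morphologyEx(m["grey"].astype(np.uint8),cv2.MORPH_CLOSE,np.ones((3,3)))
    cn,ce,s=blob(g,c);w=cast("top",cn.reshape(-1,2),z)[:,:2].astype(np.float32);print(nm,ce,s,[np.round(a,4) for a in cv2.minAreaRect(w)])
Z=C[...,2];X=C[...,0];Y=C[...,1]
hi=(Z>.08)&(X>.3)&(X<.75)&(Y<.2)&(Y>-.5)
for x in np.arange(.3,.75,.05):
    k=hi&(X>=x)&(X<x+.05)
    if k.any(): print("obst x",x.round(2),"ymax",Y[k].max().round(3),"zrange",Z[k].min().round(3),Z[k].max().round(3))
E
```

```text
jarA [363.  210.6] 428 [ 0.4905 -0.0133] 0.0272 rect [array([ 0.491, -0.014]), array([0.051, 0.053]), np.float64(89.823)] depth z 0.0681
jarB [389.9 240.4] 483 [ 0.4237 -0.0737] 0.0287 rect [array([ 0.424, -0.074]), array([0.055, 0.054]), np.float64(89.252)] depth z 0.0667
vialA [290.5 247.3] 108 [0.4057 0.1502] 0.0133 rect [array([0.405, 0.15 ]), array([0.025, 0.025]), np.float64(0.725)] depth z 0.0632
vialB [265.2 214.1] 126 [0.4799 0.2094] 0.0145 rect [array([0.479, 0.209]), array([0.028, 0.026]), np.float64(46.292)] depth z 0.0675
dish [338.6 241.4] 333 [0.4229 0.0381] 0.025 rect [array([0.423, 0.038]), array([0.045, 0.048]), np.float64(0.569)] depth z 0.0056
box [244.3 249.2] 420 [0.3993 0.2537] 0.0315 rect [array([0.4  , 0.254]), array([0.049, 0.043]), np.float64(76.928)] depth z 0.0635
timer [311.7 208.8] 123 [0.4946 0.1035] 0.0306 rect [array([0.496, 0.104]), array([0.015, 0.061]), np.float64(11.512)] depth z 0.0536
vtray [259.60155491 163.80272109] [ 248  142   24   45 1029] [array([0.6104, 0.2344]), array([0.1118, 0.0568]), np.float64(2.0438)]
dtray [317.39101655 156.41040189] [ 296  128   43   57 2115] [array([0.633 , 0.0959]), array([0.1456, 0.1018]), np.float64(4.1351)]
jtray [368.73291367 154.44379496] [ 349  121   40   68 2224] [array([ 0.6399, -0.0355]), array([0.0878, 0.1689]), np.float64(85.0362)]
obst x 0.4 ymax -0.198 zrange 0.379 0.429
obst x 0.45 ymax -0.197 zrange 0.221 0.421
obst x 0.5 ymax -0.196 zrange 0.081 0.399
obst x 0.55 ymax -0.179 zrange 0.081 0.411
obst x 0.6 ymax -0.179 zrange 0.191 0.405
obst x 0.65 ymax -0.218 zrange 0.176 0.293
obst x 0.7 ymax -0.179 zrange 0.123 0.48
```

```bash
cat > go.py <<'E'
import sys
from h import *
from scipy.spatial.transform import Rotation as R
# usage: go.py x y z yawdeg_of_tool_y  -> shift mm in tool axes, rotvec
def go(x,y,z,yaw):
    s=read_state();q=s['eef_rot'];r=R.from_quat([*q[1:],q[0]])
    y=float(y);a=np.radians(yaw);ty=np.array([np.cos(a),np.sin(a),0]);tz=np.array([0,0,-1.]);best=None
    for k in(1,-1):
        T=R.from_matrix(np.c_[np.cross(k*ty,tz),k*ty,tz]);v=(r.inv()*T).as_rotvec()
        if best is None or np.linalg.norm(v)<np.linalg.norm(best):best=v
    print("t",round(s['t'],2),"tcp",s['eef_pos'].round(4),"w",round(s['gripper_width'],4),"shift",(1e3*r.inv().apply(np.array([x,y,z])-s['eef_pos'])).round(1),"turn",best.round(3),"j6",s['joint_positions'][5].round(2))
if __name__=="__main__": go(*map(float,sys.argv[1:]))
E
python3 go.py .4905 -.0133 .2 85
python3 - <<'E'
from h import *
c=camera_params("top");print("cam",-cv2.Rodrigues(c['rvec'])[0].T@c['tvec'])
f=np.load("top0.npz");g=cv2.cvtColor(f['p'],cv2.COLOR_RGB2GRAY)
cv2.imwrite("pics/crop.png",cv2.resize(f['p'][115:195,240:395,::-1],None,fx=5,fy=5,interpolation=cv2.INTER_NEAREST))
E
```

```text
t 0.1 tcp [0.2455 0.492  0.3022] w 0.0881 shift [-444.9 -342.6  102.5] turn [-0.001 -0.001 -0.376] j6 -0.22
cam [0.373533   0.09539275 0.90260715]
```

View pics/crop.png

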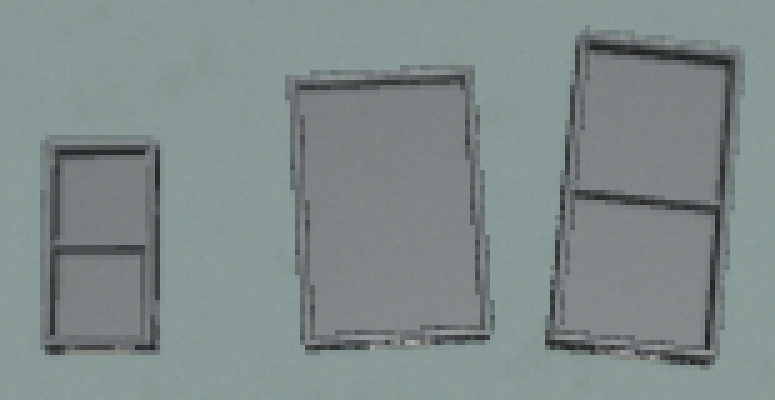

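The crop shows the tray rims. Their centres are at about (259.7,162.7), (317.4,155.3) and (368.8,153.5) px. The outer wall shows at the bottom of each and is left out.

```bash
python3 - <<'E'
from h import *
t=cast("top",[(259.7,162.7),(317.4,155.3),(368.8,153.5)],[.02,.014,.02])[:,:2]
print(t.round(4))
for n,c,a,d in(("v",t[0],2,.025),("j",t[2],-5,.039)):
    u=np.array([np.cos(np.radians(a)),np.sin(np.radians(a))]);print(n,"far",(c+d*u).round(4),"near",(c-d*u).round(4))
E
python3 -m jog '[[-445,-343,0,0,0,-0.376,88],[-445,-343,0,0,0,-0.376,88],[-445,-343,0,0,0,-0.376,88],[-445,-343,0,0,0,-0.376,88],[-445,-343,0,0,0,-0.376,88],[-445,-343,0,0,0,-0.376,88],[-445,-343,0,0,0,-0.376,88],[-445,-343,0,0,0,-0.376,88],[-445,-343,0,0,0,-0.376,88],[-445,-343,0,0,0,-0.376,88],[-445,-343,0,0,0,-0.376,88],[-445,-343,0,0,0,-0.376,88]]' 30; python3 go.py .4905 -.0133 .2 85
```

```text
[[ 0.6126  0.2339]
 [ 0.6354  0.0922]
 [ 0.6404 -0.0354]]
v far [0.6376 0.2347] near [0.5876 0.233 ]
j far [ 0.6793 -0.0388] near [ 0.6016 -0.032 ]
t: 1.1
eef_pos: [0.4588, 0.051, 0.3027]
eef_rot: [-0.0, 0.043, 0.999, 0.0]
force: [0.8, 1.6, -1.2]
gripper_width: 0.0878
gripper_force: 0.0
t 1.1 tcp [0.4588 0.051  0.3027] w 0.0878 shift [-37.2 -61.3 102.7] turn [ 0. -0.  0.] j6 -1.63
```

```bash
python3 -m jog '[[-37,-61,0,0,0,0,88],[-37,-61,0,0,0,0,88],[-37,-61,50,0,0,0,88],[-37,-61,100,0,0,0,88],[-37,-61,100,0,0,0,88],[-37,-61,100,0,0,0,88],[-37,-61,100,0,0,0,88]]'; python3 go.py .4905 -.0133 .09 85
```

```text
t: 1.68
eef_pos: [0.4901, -0.011, 0.2027]
eef_rot: [-0.001, 0.043, 0.999, 0.0]
force: [-0.1, 0.5, 0.2]
gripper_width: 0.088
gripper_force: 0.0
t 1.68 tcp [ 0.4901 -0.011   0.2027] w 0.088 shift [ -0.8  -2.3 112.7] turn [ 0.    -0.001  0.   ] j6 -1.75
```

```bash
python3 -m jog '[[-1,-2,35,0,0,0,88],[-1,-2,60,0,0,0,88],[-1,-2,85,0,0,0,88],[-1,-2,100,0,0,0,88],[-1,-2,112,0,0,0,88],[-1,-2,112,0,0,0,88],[-1,-2,112,0,0,0,30],[-1,-2,112,0,0,0,30],[-1,-2,112,0,0,0,30],[-1,-2,112,0,0,0,30],[-1,-2,112,0,0,0,30],[-1,-2,112,0,0,0,30]]' 25
```

```text
t: 2.68
eef_pos: [0.4911, -0.0131, 0.0915]
eef_rot: [0.001, 0.043, 0.999, -0.0]
force: [-1.3, -1.1, 6.4]
gripper_width: 0.0552
gripper_force: 24.8
```

```bash
python3 -m jog '[[0,0,-20,0,0,0,30],[0,0,-55,0,0,0,30],[0,0,-95,0,0,0,30],[0,0,-100,0,0,0,30],[0,0,-100,0,0,0,30]]'; python3 go.py .6793 -.0388 .19 85
```

```text
t: 3.1
eef_pos: [0.4914, -0.0131, 0.1927]
eef_rot: [0.002, 0.043, 0.999, -0.001]
force: [-1.2, -0.1, -1.2]
gripper_width: 0.0552
gripper_force: 24.7
t 3.1 tcp [ 0.4914 -0.0131  0.1927] w 0.0552 shift [-189.4   -9.3    3.6] turn [-0.001  0.005  0.001] j6 -1.75
```

```bash
python3 -m jog '[[-25,-2,0,0,0,0,30],[-55,-4,0,0,0,0,30],[-90,-6,0,0,0,0,30],[-125,-8,0,0,0,0,30],[-155,-9,0,0,0,0,30],[-178,-9,0,0,0,0,30],[-189,-9,0,0,0,0,30],[-189,-9,0,0,0,0,30],[-189,-9,0,0,0,0,30],[-189,-9,0,0,0,0,30]]'; python3 go.py .6793 -.0388 .0965 85
```

```text
t: 3.93
eef_pos: [0.6774, -0.0382, 0.1894]
eef_rot: [-0.001, 0.043, 0.999, 0.0]
force: [-0.3, -1.2, -1.4]
gripper_width: 0.0555
gripper_force: 24.8
t 3.93 tcp [ 0.6774 -0.0382  0.1894] w 0.0555 shift [-2.2 -0.5 92.9] turn [ 0.    -0.003  0.001] j6 -1.71
```

```bash
python3 -m jog '[[-2,0,25,0,0,0,30],[-2,0,50,0,0,0,30],[-2,0,70,0,0,0,30],[-2,0,82,0,0,0,30],[-2,0,88,0,0,0,30],[-2,0,92,0,0,0,30],[-2,0,92,0,0,0,30],[-2,0,92,0,0,0,30]]'; python3 -c "
from go import *
go(.6793,-.0388,.0955,85)"
```

```text
t: 4.6
eef_pos: [0.6806, -0.0386, 0.0998]
eef_rot: [0.001, 0.043, 0.999, -0.0]
force: [-0.4, 0.4, -0.6]
gripper_width: 0.0554
gripper_force: 24.7
t 4.6 tcp [ 0.6806 -0.0386  0.0998] w 0.0554 shift [ 1.3 -0.3  4.3] turn [-0.     0.002  0.   ] j6 -1.71
```

```bash
python3 -m jog '[[0,0,2,0,0,0,30],[0,0,4,0,0,0,30],[0,0,4,0,0,0,30],[0,0,4,0,0,0,30]]'
```

```text
t: 4.93
eef_pos: [0.6806, -0.0386, 0.0955]
eef_rot: [0.001, 0.043, 0.999, -0.0]
force: [-0.6, -0.8, 2.7]
gripper_width: 0.0554
gripper_force: 24.8
```

```bash
python3 -m jog '[[0,0,0,0,0,0,75],[0,0,0,0,0,0,75],[0,0,0,0,0,0,75],[0,0,0,0,0,0,75],[0,0,0,0,0,0,75],[0,0,-30,0,0,0,75],[0,0,-65,0,0,0,75],[0,0,-100,0,0,0,75],[0,0,-100,0,0,0,75],[0,0,-100,0,0,0,75]]'; python3 go.py .4237 -.0737 .19 85
```

```text
t: 5.77
eef_pos: [0.6808, -0.0386, 0.1969]
eef_rot: [0.002, 0.043, 0.999, -0.0]
force: [-0.5, -0.2, 0.0]
gripper_width: 0.0752
gripper_force: 0.0
t 5.77 tcp [ 0.6808 -0.0386  0.1969] w 0.0752 shift [253.1 -57.2   5.8] turn [-0.001  0.004  0.001] j6 -1.71
```

```bash
python3 -m jog '[[40,-8,0,0,0,0,88],[80,-18,0,0,0,0,88],[120,-28,0,0,0,0,88],[160,-37,0,0,0,0,88],[200,-46,0,0,0,0,88],[235,-54,0,0,0,0,88],[253,-57,0,0,0,0,88],[253,-57,0,0,0,0,88],[253,-57,0,0,0,0,88],[253,-57,0,0,0,0,88]]'; python3 go.py .4237 -.0737 .0905 85
```

```text
t: 6.6
eef_pos: [0.4243, -0.0736, 0.1944]
eef_rot: [0.0, 0.043, 0.999, 0.0]
force: [0.4, 0.5, 0.2]
gripper_width: 0.0881
gripper_force: 0.0
t 6.6 tcp [ 0.4243 -0.0736  0.1944] w 0.0881 shift [  0.6  -0.2 103.9] turn [0. 0. 0.] j6 -1.93
```

```bash
python3 -m jog '[[0,0,35,0,0,0,88],[0,0,65,0,0,0,88],[0,0,90,0,0,0,88],[0,0,104,0,0,0,88],[0,0,104,0,0,0,88],[0,0,104,0,0,0,88],[0,0,104,0,0,0,30],[0,0,104,0,0,0,30],[0,0,104,0,0,0,30],[0,0,104,0,0,0,30],[0,0,104,0,0,0,30],[0,0,104,0,0,0,30]]' 25
```

```text
t: 7.6
eef_pos: [0.4236, -0.0736, 0.0912]
eef_rot: [0.001, 0.043, 0.999, -0.0]
force: [-0.4, -0.8, 5.3]
gripper_width: 0.0559
gripper_force: 25.0
```

```bash
python3 -m jog '[[0,0,-20,0,0,0,30],[0,0,-55,0,0,0,30],[0,0,-90,0,0,0,30],[0,0,-100,0,0,0,30],[0,0,-100,0,0,0,30],[0,0,-100,0,0,0,30]]'; python3 go.py .6016 -.032 .19 85
```

```text
t: 8.1
eef_pos: [0.4231, -0.0733, 0.1906]
eef_rot: [0.0, 0.043, 0.999, -0.0]
force: [0.1, -0.4, -2.4]
gripper_width: 0.0556
gripper_force: 24.9
t 8.1 tcp [ 0.4231 -0.0733  0.1906] w 0.0556 shift [-174.2   56.6    0.7] turn [-0.  0.  0.] j6 -1.93
```

```bash
python3 -m jog '[[-25,8,0,0,0,0,30],[-55,18,0,0,0,0,30],[-90,29,0,0,0,0,30],[-125,41,0,0,0,0,30],[-150,49,0,0,0,0,30],[-168,55,0,0,0,0,30],[-174,57,0,0,0,0,30],[-174,57,0,0,0,0,30],[-174,57,0,0,0,0,30],[-174,57,0,0,0,0,30]]'; python3 go.py .6016 -.032 .0958 85
```

```text
t: 8.93
eef_pos: [0.6005, -0.0319, 0.1901]
eef_rot: [-0.001, 0.044, 0.999, 0.0]
force: [-0.1, -0.3, -1.2]
gripper_width: 0.0557
gripper_force: 24.9
t 8.93 tcp [ 0.6005 -0.0319  0.1901] w 0.0557 shift [-1.2  0.  94.3] turn [ 0.    -0.002 -0.   ] j6 -1.73
```

```bash
python3 -m jog '[[-1,0,30,0,0,0,30],[-1,0,55,0,0,0,30],[-1,0,75,0,0,0,30],[-1,0,85,0,0,0,30],[-1,0,90,0,0,0,30],[-1,0,90,0,0,0,30],[-1,0,90,0,0,0,30],[-1,0,90,0,0,0,30]]'; python3 go.py .6016 -.032 .0953 85
```

```text
t: 9.6
eef_pos: [0.6031, -0.0319, 0.1021]
eef_rot: [0.001, 0.043, 0.999, -0.0]
force: [-0.5, -0.1, -0.9]
gripper_width: 0.0558
gripper_force: 24.9
t 9.6 tcp [ 0.6031 -0.0319  0.1021] w 0.0558 shift [ 1.5 -0.2  6.8] turn [-0.     0.002  0.   ] j6 -1.73
```

```bash
python3 -m jog '[[0,0,3,0,0,0,30],[0,0,6,0,0,0,30],[0,0,7,0,0,0,30],[0,0,7,0,0,0,30],[0,0,7,0,0,0,30]]'
```

```text
t: 10.02
eef_pos: [0.603, -0.0319, 0.0952]
eef_rot: [0.001, 0.043, 0.999, -0.0]
force: [-1.8, -0.6, 10.5]
gripper_width: 0.0557
gripper_force: 25.0
```

```bash
python3 -m jog '[[0,0,0,0,0,0,75],[0,0,0,0,0,0,75],[0,0,0,0,0,0,75],[0,0,0,0,0,0,75],[0,0,0,0,0,0,75],[0,0,-30,0,0,0,75],[0,0,-65,0,0,0,75],[0,0,-100,0,0,0,75],[0,0,-100,0,0,0,60],[0,0,-100,0,0,0,60]]'; python3 go.py .4799 .2094 .19 90
```

```text
t: 10.85
eef_pos: [0.6031, -0.0318, 0.1954]
eef_rot: [0.002, 0.043, 0.999, -0.0]
force: [0.4, -0.0, -0.7]
gripper_width: 0.0638
gripper_force: 0.0
t 10.85 tcp [ 0.6031 -0.0318  0.1954] w 0.0638 shift [143.6 229.7   4.7] turn [-0.001  0.004 -0.087] j6 -1.73
```

```bash
python3 -m jog '[[20,32,0,0,0,-0.087,55],[40,64,0,0,0,-0.087,55],[60,96,0,0,0,-0.087,55],[80,128,0,0,0,-0.087,55],[100,160,0,0,0,-0.087,55],[120,192,0,0,0,-0.087,55],[136,218,0,0,0,-0.087,55],[144,230,0,0,0,-0.087,55],[144,230,0,0,0,-0.087,55],[144,230,0,0,0,-0.087,55],[144,230,0,0,0,-0.087,55]]'; python3 go.py .4799 .2094 .0905 90
python3 - <<'E'
from h import *
p,d=get_image("scene");cv2.imwrite("pics/s1.png",p[:,:,::-1])
E
```

```text
t: 11.77
eef_pos: [0.4794, 0.2091, 0.1929]
eef_rot: [-0.001, 0.0, 1.0, -0.0]
force: [1.1, 0.1, -0.6]
gripper_width: 0.055
gripper_force: 0.0
t 11.77 tcp [0.4794 0.2091 0.1929] w 0.055 shift [ -0.6   0.3 102.4] turn [-0.    -0.001 -0.   ] j6 -1.39
```

View pics/s1.png

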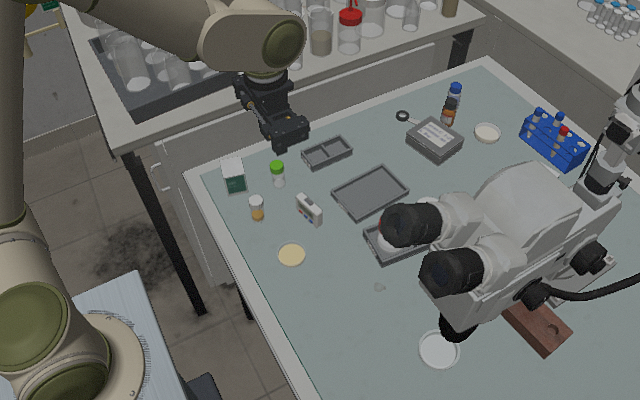

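The gripper at (285,130) is above the green vial at (278,170). The jars are in the jar tray, half hidden behind the eyepieces at (390,240).

```bash
python3 -m jog '[[0,0,35,0,0,0,55],[0,0,65,0,0,0,55],[0,0,90,0,0,0,55],[0,0,102,0,0,0,55],[0,0,102,0,0,0,55],[0,0,102,0,0,0,55],[0,0,102,0,0,0,15],[0,0,102,0,0,0,15],[0,0,102,0,0,0,15],[0,0,102,0,0,0,15],[0,0,102,0,0,0,15],[0,0,102,0,0,0,15]]' 12
```

```text
t: 12.82
eef_pos: [0.4794, 0.2099, 0.0923]
eef_rot: [0.001, -0.0, 1.0, 0.0]
force: [0.6, -0.4, 3.3]
gripper_width: 0.0266
gripper_force: 12.0
```

```bash
python3 -m jog '[[0,0,-20,0,0,0,15],[0,0,-55,0,0,0,15],[0,0,-90,0,0,0,15],[0,0,-100,0,0,0,15],[0,0,-100,0,0,0,15],[0,0,-100,0,0,0,15]]'; python3 go.py .6376 .2347 .19 92
```

```text
t: 13.32
eef_pos: [0.4789, 0.2098, 0.1916]
eef_rot: [0.0, -0.0, 1.0, 0.0]
force: [0.6, 0.2, -0.8]
gripper_width: 0.0261
gripper_force: 12.0
t 13.32 tcp [0.4789 0.2098 0.1916] w 0.0261 shift [-158.7   24.8    1.6] turn [ 0.     0.    -0.035] j6 -1.38
```

```bash
python3 -m jog '[[-25,4,0,0,0,-0.035,15],[-55,9,0,0,0,-0.035,15],[-90,14,0,0,0,-0.035,15],[-120,19,0,0,0,-0.035,15],[-145,23,0,0,0,-0.035,15],[-156,25,0,0,0,-0.035,15],[-159,25,0,0,0,-0.035,15],[-159,25,0,0,0,-0.035,15],[-159,25,0,0,0,-0.035,15],[-159,25,0,0,0,-0.035,15]]'; python3 go.py .6376 .2347 .1 92
```

```text
t: 14.15
eef_pos: [0.6372, 0.2348, 0.1913]
eef_rot: [-0.001, -0.018, 1.0, -0.0]
force: [0.5, 0.3, -1.0]
gripper_width: 0.0264
gripper_force: 12.0
t 14.15 tcp [0.6372 0.2348 0.1913] w 0.0264 shift [-0.5 -0.1 91.3] turn [-0.    -0.001  0.   ] j6 -1.43
```

```bash
python3 -m jog '[[0,0,30,0,0,0,15],[0,0,55,0,0,0,15],[0,0,75,0,0,0,15],[0,0,85,0,0,0,15],[0,0,88,0,0,0,15],[0,0,88,0,0,0,15],[0,0,88,0,0,0,15],[0,0,88,0,0,0,15]]'; python3 go.py .6376 .2347 .0955 92
```

```text
t: 14.82
eef_pos: [0.6386, 0.235, 0.1054]
eef_rot: [0.001, -0.018, 1.0, 0.0]
force: [-0.3, 0.4, -0.7]
gripper_width: 0.0261
gripper_force: 12.0
t 14.82 tcp [0.6386 0.235  0.1054] w 0.0261 shift [ 1.  -0.3  9.8] turn [0.    0.003 0.   ] j6 -1.43
```

```bash
python3 -m jog '[[0,0,4,0,0,0,15],[0,0,7,0,0,0,15],[0,0,9,0,0,0,15],[0,0,9,0,0,0,15],[0,0,9,0,0,0,15]]'
```

```text
t: 15.23
eef_pos: [0.6386, 0.2352, 0.096]
eef_rot: [0.001, -0.018, 1.0, 0.0]
force: [-0.6, 0.8, 6.1]
gripper_width: 0.0261
gripper_force: 12.0
```

```bash
python3 -m jog '[[0,0,0,0,0,0,50],[0,0,0,0,0,0,50],[0,0,0,0,0,0,50],[0,0,0,0,0,0,50],[0,0,0,0,0,0,50],[0,0,-30,0,0,0,50],[0,0,-65,0,0,0,50],[0,0,-95,0,0,0,50],[0,0,-95,0,0,0,50],[0,0,-95,0,0,0,50]]'; python3 go.py .4057 .1502 .19 92
```

```text
t: 16.07
eef_pos: [0.6384, 0.235, 0.1914]
eef_rot: [0.002, -0.018, 1.0, 0.0]
force: [0.2, -0.2, -1.1]
gripper_width: 0.0504
gripper_force: 0.0
t 16.07 tcp [0.6384 0.235  0.1914] w 0.0504 shift [235.6 -76.5   0.6] turn [0.    0.003 0.   ] j6 -1.43
```

```bash
python3 -m jog '[[35,-11,0,0,0,0,55],[70,-22,0,0,0,0,55],[105,-34,0,0,0,0,55],[140,-45,0,0,0,0,55],[175,-57,0,0,0,0,55],[210,-68,0,0,0,0,55],[230,-75,0,0,0,0,55],[236,-77,0,0,0,0,55],[236,-77,0,0,0,0,55],[236,-77,0,0,0,0,55]]'; python3 go.py .4057 .1502 .0905 92
```

```text
t: 16.9
eef_pos: [0.4059, 0.1497, 0.1895]
eef_rot: [0.0, -0.017, 1.0, 0.0]
force: [-0.5, 0.4, 0.5]
gripper_width: 0.055
gripper_force: 0.0
t 16.9 tcp [0.4059 0.1497 0.1895] w 0.055 shift [ 0.2  0.5 99. ] turn [ 0.  0. -0.] j6 -1.53
```

```bash
python3 -m jog '[[0,0,35,0,0,0,55],[0,0,65,0,0,0,55],[0,0,88,0,0,0,55],[0,0,98,0,0,0,55],[0,0,98,0,0,0,55],[0,0,98,0,0,0,55]]'; python3 go.py .4057 .1502 .0905 92
```

```text
t: 17.4
eef_pos: [0.406, 0.1498, 0.0912]
eef_rot: [-0.0, -0.018, 1.0, -0.0]
force: [0.0, 0.3, -0.1]
gripper_width: 0.0553
gripper_force: 0.0
t 17.4 tcp [0.406  0.1498 0.0912] w 0.0553 shift [0.3 0.4 0.7] turn [-0.    -0.001  0.   ] j6 -1.53
```

```bash
python3 -m jog '[[0,0,0,0,0,0,15],[0,0,0,0,0,0,15],[0,0,0,0,0,0,15],[0,0,0,0,0,0,15],[0,0,0,0,0,0,15],[0,0,0,0,0,0,15],[0,0,-20,0,0,0,15],[0,0,-55,0,0,0,15],[0,0,-90,0,0,0,15],[0,0,-100,0,0,0,15],[0,0,-100,0,0,0,15],[0,0,-100,0,0,0,15]]' 12; python3 go.py .5876 .233 .19 92
```

```text
t: 18.4
eef_pos: [0.4047, 0.1496, 0.1916]
eef_rot: [0.0, -0.018, 1.0, 0.0]
force: [0.2, -1.1, -0.6]
gripper_width: 0.0272
gripper_force: 11.6
t 18.4 tcp [0.4047 0.1496 0.1916] w 0.0272 shift [-185.7   77.     1.7] turn [-0.     0.001  0.   ] j6 -1.53
```

```bash
python3 -m jog '[[-25,10,0,0,0,0,15],[-55,23,0,0,0,0,15],[-90,37,0,0,0,0,15],[-125,52,0,0,0,0,15],[-155,64,0,0,0,0,15],[-177,73,0,0,0,0,15],[-186,77,0,0,0,0,15],[-186,77,0,0,0,0,15],[-186,77,0,0,0,0,15],[-186,77,0,0,0,0,15]]'; python3 go.py .5876 .233 .1 92
```

```text
t: 19.23
eef_pos: [0.5872, 0.2327, 0.1905]
eef_rot: [-0.001, -0.018, 1.0, -0.0]
force: [-0.0, -0.9, 0.5]
gripper_width: 0.0271
gripper_force: 11.6
t 19.23 tcp [0.5872 0.2327 0.1905] w 0.0271 shift [-0.6  0.3 90.5] turn [-0.    -0.003  0.   ] j6 -1.42
```

```bash
python3 -m jog '[[0,0,30,0,0,0,15],[0,0,55,0,0,0,15],[0,0,75,0,0,0,15],[0,0,85,0,0,0,15],[0,0,88,0,0,0,15],[0,0,88,0,0,0,15],[0,0,88,0,0,0,15],[0,0,88,0,0,0,15]]'; python3 go.py .5876 .233 .0955 92
```

```text
t: 19.9
eef_pos: [0.5886, 0.2332, 0.1052]
eef_rot: [0.001, -0.018, 1.0, 0.0]
force: [-0.1, 0.2, -0.3]
gripper_width: 0.0271
gripper_force: 11.6
t 19.9 tcp [0.5886 0.2332 0.1052] w 0.0271 shift [ 1.  -0.1  9.7] turn [0.    0.002 0.   ] j6 -1.42
```

```bash
python3 -m jog '[[0,0,4,0,0,0,15],[0,0,7,0,0,0,15],[0,0,9,0,0,0,15],[0,0,9,0,0,0,15],[0,0,9,0,0,0,15]]'
```

```text
t: 20.32
eef_pos: [0.5885, 0.2336, 0.0957]
eef_rot: [0.001, -0.018, 1.0, 0.001]
force: [-1.3, 1.8, 6.1]
gripper_width: 0.0264
gripper_force: 11.6
```

```bash
python3 -m jog '[[0,0,0,0,0,0,50],[0,0,0,0,0,0,50],[0,0,0,0,0,0,50],[0,0,0,0,0,0,50],[0,0,0,0,0,0,50],[0,0,-30,0,0,0,50],[0,0,-65,0,0,0,50],[0,0,-95,0,0,0,50],[0,0,-95,0,0,0,50],[0,0,-95,0,0,0,50]]'; python3 go.py .4229 .0381 .19 4
```

```text
t: 21.15
eef_pos: [0.5885, 0.2332, 0.1913]
eef_rot: [0.002, -0.018, 1.0, 0.0]
force: [-0.8, -0.2, 0.4]
gripper_width: 0.0501
gripper_force: 0.0
t 21.15 tcp [0.5885 0.2332 0.1913] w 0.0501 shift [ 172.4 -189.1    0.6] turn [0.003 0.002 1.536] j6 -1.42
```

```bash
python3 -m jog '[[30,-30,0,0,0,0.12,80],[60,-60,0,0,0,0.24,80],[85,-90,0,0,0,0.36,80],[110,-120,0,0,0,0.48,80],[130,-145,0,0,0,0.6,80],[150,-165,0,0,0,0.72,80],[165,-180,0,0,0,0.84,80],[172,-189,0,0,0,0.96,80],[172,-189,0,0,0,1.08,80],[172,-189,0,0,0,1.2,80],[172,-189,0,0,0,1.32,80],[172,-189,0,0,0,1.44,80]]' ; python3 go.py .4229 .0381 .19 4
```

```text
t: 22.15
eef_pos: [0.4223, 0.0381, 0.1887]
eef_rot: [-0.001, 0.648, 0.761, -0.001]
force: [-0.3, 0.1, -0.0]
gripper_width: 0.0801
gripper_force: 0.0
t 22.15 tcp [0.4223 0.0381 0.1887] w 0.0801 shift [-0.1  0.6 -1.3] turn [-0.002 -0.001  0.09 ] j6 -0.35
```

```bash
python3 -m jog '[[0,0,0,0,0,0.095,80],[0,0,40,0,0,0.095,80],[0,0,75,0,0,0.095,80],[0,0,100,0,0,0.095,80],[0,0,112,0,0,0.095,80],[0,0,112,0,0,0.095,80],[0,0,112,0,0,0.095,80],[0,0,112,0,0,0.095,80]]' ; python3 go.py .4229 .0381 .067 4
python3 - <<'E'
from h import *
p,d=get_image("scene");cv2.imwrite("pics/s2.png",cv2.resize(p[120:320,180:480,::-1],None,fx=2.5,fy=2.5))
E
```

```text
t: 22.82
eef_pos: [0.423, 0.0382, 0.0781]
eef_rot: [0.0, 0.682, 0.732, 0.0]
force: [0.0, -0.1, 0.4]
gripper_width: 0.0796
gripper_force: 0.0
t 22.82 tcp [0.423  0.0382 0.0781] w 0.0796 shift [-0.1 -0.1 11.1] turn [0.    0.    0.001] j6 -0.26
```

View pics/s2.png

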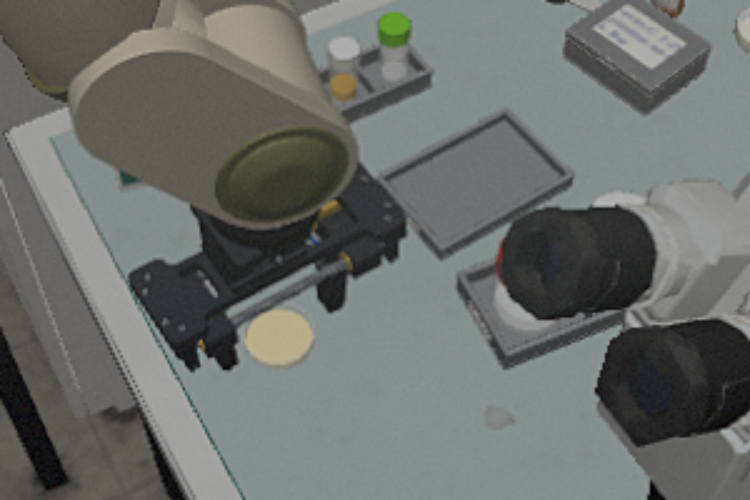

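The crop shows both vials standing in the vial tray, the fingertips at (225,365) and (332,310), and the dish at (280,337) midway between them.

```bash
python3 -m jog '[[0,0,4,0,0,0,80],[0,0,8,0,0,0,80],[0,0,11,0,0,0,80],[0,0,11,0,0,0,80],[0,0,11,0,0,0,80]]'; python3 go.py .4229 .0381 .067 4;  python3 -m jog '[[0,0,0,0,0,0,45],[0,0,0,0,0,0,45],[0,0,0,0,0,0,45],[0,0,0,0,0,0,45],[0,0,0,0,0,0,45],[0,0,0,0,0,0,45],[0,0,0,0,0,0,45]]' 8
```

```text
t: 23.28
eef_pos: [0.4229, 0.0382, 0.0667]
eef_rot: [-0.0, 0.682, 0.732, -0.0]
force: [-0.0, 0.4, 0.2]
gripper_width: 0.0802
gripper_force: 0.0
t 23.28 tcp [0.4229 0.0382 0.0667] w 0.0802 shift [-0.1  0.  -0.3] turn [-0.    -0.     0.001] j6 -0.26
t: 23.87
eef_pos: [0.4229, 0.0382, 0.0668]
eef_rot: [0.0, 0.682, 0.732, 0.0]
force: [-0.5, 0.2, 1.6]
gripper_width: 0.0528
gripper_force: 8.0
```

```bash
python3 -m jog '[[0,0,-15,0,0,0,45],[0,0,-40,0,0,0,45],[0,0,-75,0,0,0,45],[0,0,-100,0,0,0,45],[0,0,-105,0,0,0,45],[0,0,-105,0,0,0,45]]'; python3 go.py .6354 .0922 .17 4
```

```text
t: 24.37
eef_pos: [0.4233, 0.0381, 0.1729]
eef_rot: [0.001, 0.682, 0.732, 0.001]
force: [0.1, -0.1, -0.8]
gripper_width: 0.0531
gripper_force: 8.0
t 24.37 tcp [0.4233 0.0381 0.1729] w 0.0531 shift [ 38.9 215.4   3.5] turn [0.003 0.001 0.001] j6 -0.26
```

```bash
python3 -m jog '[[4,25,0,0,0,0,45],[10,55,0,0,0,0,45],[16,90,0,0,0,0,45],[22,125,0,0,0,0,45],[29,160,0,0,0,0,45],[34,190,0,0,0,0,45],[38,210,0,0,0,0,45],[39,215,0,0,0,0,45],[39,215,0,0,0,0,45],[39,215,0,0,0,0,45],[39,215,0,0,0,0,45]]'; python3 go.py .6354 .0922 .08 4
```

```text
t: 25.28
eef_pos: [0.6334, 0.092, 0.1711]
eef_rot: [-0.001, 0.682, 0.732, -0.001]
force: [-0.8, 0.8, -0.1]
gripper_width: 0.053
gripper_force: 8.0
t 25.28 tcp [0.6334 0.092  0.1711] w 0.053 shift [ 0.   2.1 91.1] turn [-0.002 -0.     0.001] j6 -0.11
```

```bash
python3 -m jog '[[0,0,30,0,0,0,45],[0,0,55,0,0,0,45],[0,0,75,0,0,0,45],[0,0,85,0,0,0,45],[0,0,88,0,0,0,45],[0,0,88,0,0,0,45],[0,0,88,0,0,0,45],[0,0,88,0,0,0,45]]'; python3 go.py .6354 .0922 .0715 4
```

```text
t: 25.95
eef_pos: [0.6351, 0.0923, 0.0852]
eef_rot: [0.001, 0.682, 0.732, 0.001]
force: [0.2, -0.1, 0.8]
gripper_width: 0.0527
gripper_force: 8.0
t 25.95 tcp [0.6351 0.0923 0.0852] w 0.0527 shift [-0.1  0.3 13.7] turn [0.002 0.    0.001] j6 -0.11
```

```bash
python3 -m jog '[[0,0,5,0,0,0,45],[0,0,9,0,0,0,45],[0,0,12,0,0,0,45],[0,0,13,0,0,0,45],[0,0,13,0,0,0,45],[0,0,13,0,0,0,45]]'; python3 go.py .6354 .0922 .0708 4
```

```text
t: 26.45
eef_pos: [0.6345, 0.0924, 0.0708]
eef_rot: [-0.0, 0.682, 0.732, -0.0]
force: [-1.6, 0.6, 2.1]
gripper_width: 0.0527
gripper_force: 8.0
t 26.45 tcp [0.6345 0.0924 0.0708] w 0.0527 shift [-0.2  0.9  0. ] turn [-0.     0.     0.001] j6 -0.11
```

```bash
python3 -m jog '[[0,0,0,0,0,0,70],[0,0,0,0,0,0,70],[0,0,0,0,0,0,70],[0,0,0,0,0,0,70],[0,0,0,0,0,0,70],[0,0,-20,0,0,0,70],[0,0,-50,0,0,0,70],[0,0,-90,0,0,0,70],[0,0,-130,0,0,0,70],[0,0,-150,0,0,0,70],[0,0,-150,0,0,0,70]]'; python3 go.py .3 .4 .3 4
```

```text
t: 27.37
eef_pos: [0.6358, 0.0924, 0.2263]
eef_rot: [0.004, 0.682, 0.732, 0.003]
force: [1.0, -0.2, 0.3]
gripper_width: 0.07
gripper_force: 0.0
t 27.37 tcp [0.6358 0.0924 0.2263] w 0.07 shift [ 330.6 -312.4  -77. ] turn [0.01  0.001 0.001] j6 -0.11
```

```bash
python3 -m jog '[[30,-28,-10,0,0,0,70],[60,-56,-20,0,0,0,70],[90,-84,-30,0,0,0,70],[120,-112,-40,0,0,0,70],[150,-140,-50,0,0,0,70],[180,-168,-60,0,0,0,70],[210,-196,-70,0,0,0,70],[240,-224,-75,0,0,0,70],[270,-252,-75,0,0,0,70],[300,-280,-75,0,0,0,70],[330,-312,-75,0,0,0,70],[330,-312,-75,0,0,0,70]]'
python3 - <<'E'
from h import *
p,d=get_image("top");cv2.imwrite("pics/t2.png",cv2.resize(p[100:280,210:450,::-1],None,fx=3.3,fy=3.3))
p,d=get_image("scene");cv2.imwrite("pics/s3.png",p[:,:,::-1])
E
```

```text
t: 28.37
eef_pos: [0.2953, 0.402, 0.2949]
eef_rot: [-0.001, 0.68, 0.734, -0.001]
force: [-0.3, -0.6, 0.5]
gripper_width: 0.0696
gripper_force: 0.0
```

View pics/t2.png

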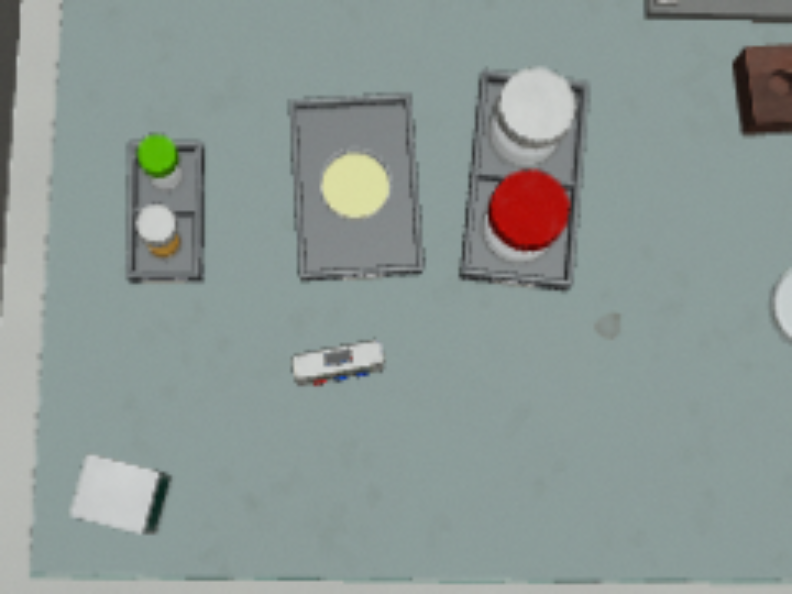

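View pics/s3.png

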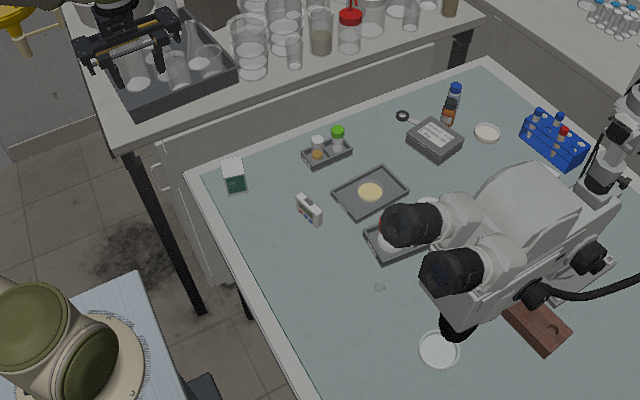

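Both views show all five items upright in their trays: jars at (537,105) and (530,210), vials at (157,155) and (157,223), and the dish at (355,185). The timer and box look unmoved.

```bash
python3 -m jog '[[0,0,0,0,0,0,70],[0,0,0,0,0,0,70],[0,0,0,0,0,0,70]]' && python3 -c "
from plant import *
print(close_job())"
```

```text
t: 28.72
eef_pos: [0.3011, 0.3986, 0.2954]
eef_rot: [0.0, 0.682, 0.731, -0.0]
force: [-0.5, 0.1, 0.0]
gripper_width: 0.07
gripper_force: 0.0
the job is handed in; nothing more can be done
None
```

I handed the job in at 28.7 s: the last camera pictures show one jar in each jar-tray bay, one vial in each vial-tray bay and the dish flat in its tray, all upright, with the cover-slip box and timer apparently unmoved; no verdict came back.

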